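# Move the queue of silver jobs to the finished rack

### The job

Move the four silver pieces one at a time from the waiting rack to the empty rack, keeping their queue order: the piece next to the waiting rack's brass post goes into the bay next to the empty rack's brass post, and so on along the row. Stand each piece upright in its own bay, down on the cork pad, and let go of it.

Things in the scene. Friction and masses are not known exactly. Their poses are not given: they have to be found in the camera images.
- waiting_rack: Rack holding the pieces at the start: fixed pale wood, 252 (y) x 66 (x) mm. Four bays centred at y = +93, +31, -31, -93 mm, x = 0; each 58 x 58 mm inside, rims 4 mm thick, rim tops 14 mm and cork floor 9 mm above the bench. Brass post (14 mm thick, top at 36 mm) past the +y end, y = +141 mm; next to it is bay 1. Origin: underside centre, on the bench, z up; y within 0.15 rad of world y.
- finished_rack: Rack empty at the start: fixed pale wood, 252 (y) x 66 (x) mm. Four bays centred at y = +93, +31, -31, -93 mm, x = 0; each 58 x 58 mm inside, rims 4 mm thick, rim tops 14 mm and cork floor 9 mm above the bench. Brass post (14 mm thick, top at 36 mm) past the -y end, y = -141 mm; next to it is bay 1. Origin: underside centre, on the bench, z up; y within 0.15 rad of world y.
- caster: Silver pepper caster, a solid round pot 32 mm in diameter with straight sides up to 52 mm, then a domed top to a pointed finial, 72 mm tall in all, about 140 g. Origin: centre of its underside; z up its axis. It starts upright in some bay of the waiting rack, up to 6 mm off its middle.
- pillbox: Silver square pill box, closed, 34 x 34 mm and 34 mm tall plus a knob 8 mm wide and 6 mm high in the middle of its top, about 130 g. Its sides lie along its own x and y axes, which start up to 0.3 rad askew of the rack's. Origin: centre of its underside; z up its axis. It starts upright in some bay of the waiting rack, up to 6 mm off its middle.
- beaker: Silver beaker, an open round cup, 34 mm in diameter at the foot and 36 mm at the rim, 56 mm tall, wall 3 mm, about 110 g. Origin: centre of its underside; z up its axis. It starts upright in some bay of the waiting rack, up to 6 mm off its middle.
- napkin_ring: Silver napkin ring, a short open tube standing on end, 42 mm outside and 35 mm inside diameter, 38 mm tall, about 90 g. Origin: centre of its underside; z up its axis. It starts upright in some bay of the waiting rack, up to 6 mm off its middle.
- pad_a: Thin cork pad, 50 x 50 x 3 mm, fixed in a bay of the waiting rack; it is the one on which the caster stands at the start. All four pads look alike. Origin: centre of its underside, 6 mm above the bench.
- pad_b: Thin cork pad, 50 x 50 x 3 mm, fixed in a bay of the waiting rack; it is the one on which the pill box stands at the start. All four pads look alike. Origin: centre of its underside, 6 mm above the bench.
- pad_c: Thin cork pad, 50 x 50 x 3 mm, fixed in a bay of the waiting rack; it is the one on which the beaker stands at the start. All four pads look alike. Origin: centre of its underside, 6 mm above the bench.
- pad_d: Thin cork pad, 50 x 50 x 3 mm, fixed in a bay of the waiting rack; it is the one on which the napkin ring stands at the start. All four pads look alike. Origin: centre of its underside, 6 mm above the bench.
Mind the look-alikes: they are no part of the job. What is shaped like the napkin_ring but green or purple is not meant. What is shaped like the beaker but turquoise is not meant.

How it is judged:
At the end, for the whole second after the job is handed in: Each piece is released, at rest and upright (0.15 rad) in the finished-rack bay of the same number, counted from the post, as the waiting-rack bay it started in; its centre within 15 mm of the bay's middle along and across the rack, its underside within 6 mm of the pad's top (((y of pad_a in the frame of waiting_rack between 0.073 and 0.113 m and y of caster in the frame of finished_rack between -0.108 and -0.078 m) or (y of pad_a in the frame of waiting_rack between 0.011 and 0.051 m and y of caster in the frame of finished_rack between -0.046 and -0.016 m) or (y of pad_a in the frame of waiting_rack between -0.051 and -0.011 m and y of caster in the frame of finished_rack between 0.016 and 0.046 m) or (y of pad_a in the frame of waiting_rack between -0.113 and -0.073 m and y of caster in the frame of finished_rack between 0.078 and 0.108 m)) and x of caster in the frame of finished_rack between -0.015 and 0.015 m and z of caster in the frame of finished_rack between 0.003 and 0.015 m and angle between each of caster, pillbox, beaker, napkin_ring's own z axis and vertical below 0.15 rad and linear speed of each of caster, pillbox, beaker, napkin_ring below 0.02 m/s and ((y of pad_b in the frame of waiting_rack between 0.073 and 0.113 m and y of pillbox in the frame of finished_rack between -0.108 and -0.078 m) or (y of pad_b in the frame of waiting_rack between 0.011 and 0.051 m and y of pillbox in the frame of finished_rack between -0.046 and -0.016 m) or (y of pad_b in the frame of waiting_rack between -0.051 and -0.011 m and y of pillbox in the frame of finished_rack between 0.016 and 0.046 m) or (y of pad_b in the frame of waiting_rack between -0.113 and -0.073 m and y of pillbox in the frame of finished_rack between 0.078 and 0.108 m)) and x of pillbox in the frame of finished_rack between -0.015 and 0.015 m and z of pillbox in the frame of finished_rack between 0.003 and 0.015 m and ((y of pad_c in the frame of waiting_rack between 0.073 and 0.113 m and y of beaker in the frame of finished_rack between -0.108 and -0.078 m) or (y of pad_c in the frame of waiting_rack between 0.011 and 0.051 m and y of beaker in the frame of finished_rack between -0.046 and -0.016 m) or (y of pad_c in the frame of waiting_rack between -0.051 and -0.011 m and y of beaker in the frame of finished_rack between 0.016 and 0.046 m) or (y of pad_c in the frame of waiting_rack between -0.113 and -0.073 m and y of beaker in the frame of finished_rack between 0.078 and 0.108 m)) and x of beaker in the frame of finished_rack between -0.015 and 0.015 m and z of beaker in the frame of finished_rack between 0.003 and 0.015 m and ((y of pad_d in the frame of waiting_rack between 0.073 and 0.113 m and y of napkin_ring in the frame of finished_rack between -0.108 and -0.078 m) or (y of pad_d in the frame of waiting_rack between 0.011 and 0.051 m and y of napkin_ring in the frame of finished_rack between -0.046 and -0.016 m) or (y of pad_d in the frame of waiting_rack between -0.051 and -0.011 m and y of napkin_ring in the frame of finished_rack between 0.016 and 0.046 m) or (y of pad_d in the frame of waiting_rack between -0.113 and -0.073 m and y of napkin_ring in the frame of finished_rack between 0.078 and 0.108 m)) and x of napkin_ring in the frame of finished_rack between -0.015 and 0.015 m and z of napkin_ring in the frame of finished_rack between 0.003 and 0.015 m); the robot touches nothing.
It also fails if it takes over 106 s, if anything falls off the work surface, if the arm or the gripper's body presses on something with over 40 N, if the wrist force passes 120 N, or if a joint passes its speed limit or range.

### The arm

A 6-joint arm with a two-finger parallel gripper is mounted at the origin on the work surface. World frame = base frame: x ahead of the robot, y to its left, z up, the work surface at z = 0. Lengths are in m, angles in rad, forces in N, time in s.
With the tool pointing down it reaches from about 0.225 to 0.875 m from the base axis. Payload 3.4 kg.
Tool frame: the origin (TCP) lies at the very end of the fingers, on their centre line; the grasp point (between the pads) lies 19 mm behind it (hold_point_z is the distance from the TCP to the grasp point, in m); z points along the fingers, y is the line along which they close (so a half turn about z gives the same grasp; the last joint's range is limited). The gripper opens to 85 mm and grips with 20 to 120 N. Pads are 22 mm wide; open, the fingers measure 114 mm over their backs; the gripper's body (76 mm by 85 mm) begins 54 mm behind the grasp point. The pads swing forward as they close: fully open they stand 13 mm farther back than shut.
Start: joints at [-1.361, 0.276, 1.505, -0, 1.361, -0.121], TCP at [0.187, -0.544, 0.2] pointing down, gripper open.
Joint ranges: [-2.89, 2.89], [-0.75, 2.08], [0.22, 2.7], [-1.18, 4.32], [0.11, 2.71], [-2.7, 2.7]. Speed limits (rad/s): [2.57, 2.57, 3.14, 3.14, 3.14, 3.14].

### API

Orientations are given as a unit quaternion [w, x, y, z].
In Python, from plant import * gives the robot as it stands.
- The arm moves only by the shell command python3 -m creep 'ROWS' [OPENING] [FORCE]. ROWS is JSON, a list of rows, each a list of 2 entries, a list of its own where there are three numbers: the shift along the tool's x, y, z in m, then the turn about the tool's z in degrees. A call has 1 to 20 rows; each row shifts and turns the commanded pose from where the row before left it, along the tool's axes as they then stand; what a row does not reach is not made up. A row lasts 1/12 s, in which the tool goes at most 41.7 mm and 7.16 degrees, less where a joint would pass 70% of its speed; a pose out of reach is approached as far as the arm can. A call with a gripper value outside its range is refused whole. OPENING is the opening, from -1 (shut) to 1 (fully open), set as the call begins (- or left out, the last holds). The fingers move at their own pace and stop on an object; FORCE is the grip in N (left out, the last holds). Time passes only in rows, so rows that do not move let the fingers close. It gives the time, the measured TCP pose, the force, the opening and the grip force at its end, in the units of the state.
- get_state(): the state, without advancing time (a new reading comes with each control period).
- read_camera(name): name is "scene" or "top"; returns a dict with "pixels" (384x512x3 uint8, red, green, blue), "range_z" (384x512 float32, m along the optical axis (not along the pixel's ray), 0 where there is no reading), "mtx" (3x3 intrinsics, pixels), "extrinsics" (4x4, takes a point from camera to world coordinates). Camera axes: x right, y up, looking along -z (the intrinsics and any distortion apply to the point x, -y, -z); pixel columns grow to the right and rows downward; lengths in m; the calibration is good to about 2 mm. A picture is of the moment at which its call begins.
- job_done(): hands the job in; it is judged then, once.
The state is a dict: "t": time; "joint_pos": joint angles; "qd": joint speeds; "joint_torque": joint torques, N m; "tool_pos": TCP position; "ee_rot": TCP orientation; "force": force on the tool from outside, world axes, zero at the start; "torque": the same for the moment, N m; "width": opening from 0.0 (shut) to 1.0 (fully open); "gripper_force": force on a finger pad.
Only numpy, scipy, OpenCV 4.12 (cv2) and the standard library are available. Lean on these libraries where they do the work, as an engineer would, in place of code of your own. Each camera call takes 0.05 s, during which the arm holds its last target. There are 200 camera calls.

## Working session

There is one attempt and no reset: what is moved stays moved. The work goes in short steps, Python scripts to look and compute and a shell command to move; the robot and the scene stay as the last step left them, time stands still between calls to the robot, and variables do not carry over. Pictures are saved under pics/ and viewed, at most 14 in all, crops included, and the job is handed in when it is done.

```bash
ls; mkdir -p pics; python3 - <<'E'
from plant import *
import cv2,numpy as np
print(get_state())
for n in("scene","top"):
    c=read_camera(n);np.savez(f"{n}0.npz",**c)
    print(n,c["mtx"],c["extrinsics"])
    cv2.imwrite(f"pics/{n}0.png",cv2.resize(c["pixels"][:,:,::-1],(800,600),interpolation=cv2.INTER_CUBIC))
E
```

```text
pics
{'t': 0.0, 'joint_pos': array([-1.36100543e+00,  2.76607853e-01,  1.50613902e+00, -2.45607968e-05,
        1.36070744e+00, -1.20993787e-01]), 'qd': array([ 6.52293757e-04,  5.46443571e-04,  1.98451675e-05,  4.32168677e-04,
       -1.35527605e-04,  5.01606560e-04]), 'joint_torque': array([-1.72014797e-04, -4.16775906e+01, -2.45806199e+01,  6.28902762e-05,
        1.11919572e-02, -1.21005687e-05]), 'tool_pos': array([ 0.18661639, -0.54324766,  0.1988301 ]), 'ee_rot': array([-9.29376735e-04,  9.86352986e-01,  1.64641796e-01, -5.33099546e-05]), 'force': array([-0.21583123, -0.11736429, -0.5030175 ]), 'torque': array([-0.02187696, -0.00370011, -0.03611658]), 'gripper_force': 0.0, 'width': 1.0012637981311385}
scene [[410.12599606   0.         263.06468036]
 [  0.         410.12599606 189.75734081]
 [  0.           0.           1.        ]] [[ 0.3840734  -0.77356507  0.50406815  0.86516338]
 [ 0.92326923  0.31713552 -0.2167925  -0.1501156 ]
 [ 0.00784519  0.54865485  0.83601215  0.60146559]
 [ 0.          0.          0.          1.        ]]
top [[416.90536298   0.         253.84119196]
 [  0.         416.90536298 194.87381056]
 [  0.           0.           1.        ]] [[ 0.02438591  0.994697   -0.09991596  0.43712774]
 [-0.99946362  0.02207266 -0.02419256  0.00724731]
 [-0.02185886  0.10045232  0.99470172  0.76799728]
 [ 0.          0.          0.          1.        ]]
```

View pics/scene0.png

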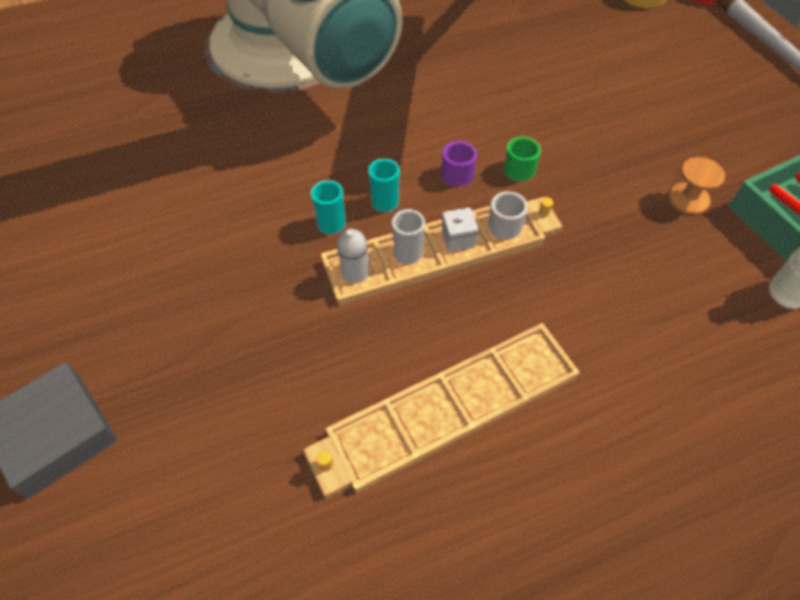

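View pics/top0.png

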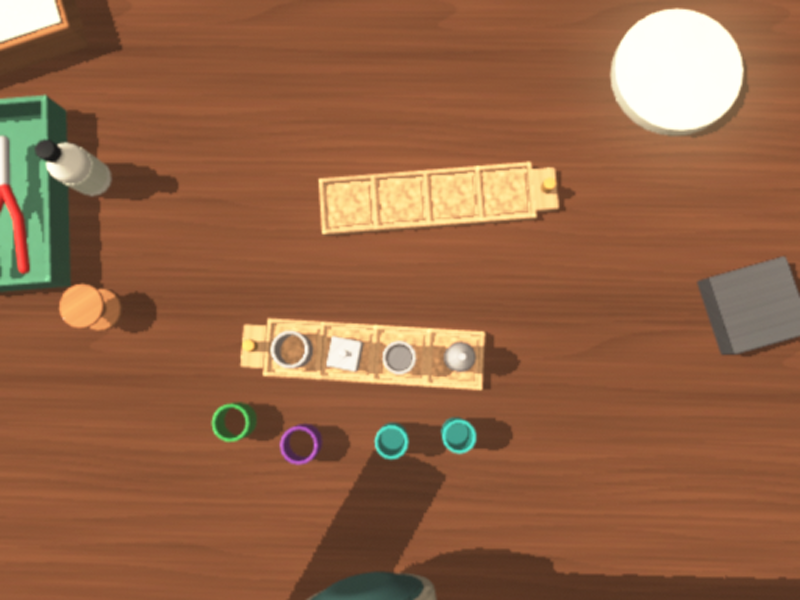

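Candidates in the 800 px top view:
- Silver napkin ring at (291,350). Look-alikes are the green ring (232,422) and purple ring (300,445).
- Silver beaker at (399,357). Look-alikes are the turquoise cups (391,441) and (458,435).
- Pill box at (344,354) and caster at (460,356), with no doubles.

I choose the silver ones. From the brass post, the queue is ring, pill box, beaker, caster. The empty rack's post is at its right (-y) end, (549,184).

```bash
cat > h.py <<'E'
import numpy as np,cv2
def load(n,k=0): return dict(np.load(f"{n}{k}.npz"))
def rays(c,uv):
    K,E=c["mtx"],c["extrinsics"]; uv=np.atleast_2d(uv).astype(float)
    d=np.c_[(uv[:,0]-K[0,2])/K[0,0],-(uv[:,1]-K[1,2])/K[1,1],-np.ones(len(uv))]
    return E[:3,3],d@E[:3,:3].T
def plane(c,uv,z):
    o,d=rays(c,uv); return o+d*((z-o[2])/d[:,2])[:,None]
def cloud(c):
    v,u=np.mgrid[:384,:512]; o,d=rays(c,np.c_[u.ravel(),v.ravel()])
    return (o+d*c["range_z"].reshape(-1,1)).reshape(384,512,3)
def tri(c1,p1,c2,p2):
    (o1,d1),(o2,d2)=rays(c1,p1),rays(c2,p2);d1,d2=d1[0],d2[0]
    s=np.linalg.lstsq(np.c_[d1,-d2],o2-o1,rcond=None)[0]
    a,b=o1+s[0]*d1,o2+s[1]*d2; return (a+b)/2,np.linalg.norm(a-b)
def hsv(c): return cv2.cvtColor(c["pixels"],cv2.COLOR_RGB2HSV)
E
python3 - <<'E'
from h import *
np.set_printoptions(precision=4,suppress=True)
C={n:load(n) for n in("top","scene")}
box={"top":dict(w=(148,198,318,254),f=(198,100,365,154)),"scene":dict(w=(200,120,365,196),f=(190,203,375,320))}
for n,c in C.items():
    P=cloud(c);H=hsv(c)
    for r,(a,b,e,f) in box[n].items():
        p=P[b:f,a:e];h=H[b:f,a:e]
        silver=(h[...,1]<60)&(h[...,2]>70)
        brass=(h[...,0]>18)&(h[...,0]<32)&(h[...,1]>190)&(h[...,2]>120)
        wood=(h[...,0]>=10)&(h[...,0]<28)&(h[...,2]>150)&(h[...,1]<190)
        print(n,r,"brass px",[ (s[cv2.CC_STAT_AREA],(m+[a,b]).round(1),) for s,m in zip(*cv2.connectedComponentsWithStats(brass.astype(np.uint8))[2:]) if 8<s[4]<3000])
        q=p[(p[...,2]>.006)&(p[...,2]<.0165)&~silver]
        (x,y),sz,an=cv2.minAreaRect((q[:,:2]*1000).astype(np.float32)); print(" low cloud rect",x,y,sz,an)
        m=(wood|brass).astype(np.uint8);k=max(cv2.findContours(m,0,1)[0],key=cv2.contourArea)[:,0]+[a,b]
        q=plane(c,k,.012)[:,:2]*1000;(x,y),sz,an=cv2.minAreaRect(q.astype(np.float32));print(" wood rect",x,y,sz,an)
        z=p[...,2]; t=(z>.022)&(z<.1)
        print(" low z pct",np.percentile(z[(z>.004)&(z<.02)],[10,30,50,70,90]))
        nn,l,s,m=cv2.connectedComponentsWithStats(t.astype(np.uint8))
        for i in range(1,nn):
            if s[i,4]>12:
                q=p[l==i];zm=np.percentile(q[:,2],98);tt=q[q[:,2]>zm-.006];
                print("  blob",s[i,4],m[i]+[a,b],"ztop",zm.round(4),"top bbox centre",(tt.min(0)+tt.max(0))[:2]/2,"size",np.ptp(tt,0)[:2], "all c",(q.min(0)+q.max(0))[:2]/2,np.ptp(q,0)[:2])
c=C["top"];cr=c["pixels"][195:300,140:325,::-1];cv2.imwrite("pics/crop.png",cv2.resize(cr,None,fx=4.3,fy=4.3,interpolation=cv2.INTER_CUBIC))
E
```

```text
top w brass px []
 low cloud rect 457.1422424316406 66.25531005859375 (280.65655517578125, 66.03939056396484) 87.74054718017578
 wood rect 458.8690490722656 63.88127136230469 (305.1449890136719, 75.97850036621094) 87.87715148925781
 low z pct [0.0062 0.0084 0.0101 0.0132 0.0151]
  blob 244 [185.1352 222.6721] ztop 0.0492 top bbox centre [0.4588 0.1439] size [0.0401 0.041 ] all c [0.4588 0.1436] [0.0401 0.0415]
  blob 403 [219.9653 225.7692] ztop 0.0484 top bbox centre [0.4551 0.0833] size [0.036  0.0363] all c [0.4544 0.0827] [0.0379 0.0374]
  blob 58 [159.1034 220.4138] ztop 0.0379 top bbox centre [0.4616 0.1922] size [0.0124 0.0129] all c [0.4617 0.1922] [0.0126 0.0129]
  blob 150 [254.4267 227.6133] ztop 0.0672 top bbox centre [0.4519 0.021 ] size [0.0338 0.0337] all c [0.4519 0.021 ] [0.0338 0.0337]
  blob 310 [293.6742 227.6677] ztop 0.0823 top bbox centre [ 0.454  -0.0451] size [0.0116 0.0133] all c [ 0.4544 -0.0446] [0.0322 0.0312]
top f brass px []
 low cloud rect 649.9180908203125 -18.690109252929688 (81.24405670166016, 279.8997802734375) 5.524806976318359
 wood rect 644.676
[... 1215 characters left out ...]
1 0.0392]
  blob 550 [261.3055 148.7855] ztop 0.0665 top bbox centre [0.4513 0.0237] size [0.037  0.0355] all c [0.4513 0.0237] [0.037  0.0355]
  blob 513 [225.8674 161.577 ] ztop 0.0813 top bbox centre [ 0.4568 -0.0421] size [0.0135 0.015 ] all c [ 0.4556 -0.0426] [0.0302 0.0326]
scene f brass px []
 low cloud rect 641.4408569335938 -16.589630126953125 (67.81718444824219, 280.83935546875) 5.614947319030762
 wood rect 641.5789184570312 -15.62127685546875 (72.66007995605469, 284.0939636230469) 5.593303203582764
 low z pct [0.0071 0.009  0.0099 0.0114 0.0148]
  blob 97 [207.567  293.7526] ztop 0.0383 top bbox centre [ 0.6546 -0.1434] size [0.0131 0.0132] all c [ 0.6548 -0.1434] [0.0135 0.0132]
```

View pics/crop.png

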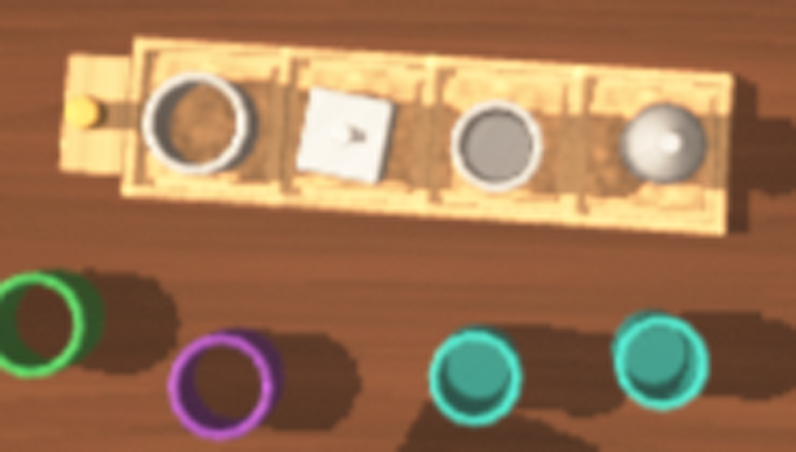

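The crop confirms it: silver ring (197,123), square pill box (347,135), beaker (497,145) and caster (663,142) are in the rack. The coloured doubles are all outside it. Both views agree on the tops: about 49, 43, 67 and 82 mm. Now I'll turn the tool so it closes across the rack.

```bash
cat > rel.py <<'E'
import sys,numpy as np
from plant import *
from scipy.spatial.transform import Rotation as R
# usage: rel.py x y z phi_deg  (mm); prints turn, and tool-frame shift after that turn
x,y,z,p=map(float,sys.argv[1:5]);s=get_state();q=s["ee_rot"]
r=R.from_quat([q[1],q[2],q[3],q[0]]).as_matrix();phi=np.degrees(np.arctan2(r[1,0],r[0,0]))
d=np.array([x,y,z])-s["tool_pos"]*1000;a=np.radians(p)
print("pos",(s["tool_pos"]*1000).round(1),"phi",phi.round(1),"turn",(phi-p).round(1),"shift mm",np.round([d[0]*np.cos(a)+d[1]*np.sin(a),d[0]*np.sin(a)-d[1]*np.cos(a),-d[2]],1),"w",s["width"].round(3),"gf",s["gripper_force"],"t",round(s["t"],2),"F",s["force"].round(1))
E
python3 -m creep '[[[0,0,0],-6.9],[[0,0,0],-6.9],[[0,0,0],-6.9],[[0,0,0],-6.9],[[0,0,0],-6.9],[[0,0,0],-6.9],[[0,0,0],-6.9],[[0,0,0],-6.9],[[0,0,0],-6.9],[[0,0,0],-6.7],[[0,0,0],0]]' 0.45
python3 rel.py 458.3 144.5 110 87.7
```

```text
t: 1.02
tool_pos: [0.1867, -0.5435, 0.1992]
ee_rot: [-0.0, 0.72, 0.694, 0.0]
force: [-0.2, 0.9, 0.0]
width: 0.724
gripper_force: 0.0Traceback (most recent call last):
  File "rel.py", line 8, in <module>
    print("pos",(s["tool_pos"]*1000).round(1),"phi",phi.round(1),"turn",(phi-p).round(1),"shift mm",np.round([d[0]*np.cos(a)+d[1]*np.sin(a),d[0]*np.sin(a)-d[1]*np.cos(a),-d[2]],1),"w",s["width"].round(3),"gf",s["gripper_force"],"t",round(s["t"],2),"F",s["force"].round(1))
                                                                                                                                                                                        ^^^^^^^^^^^^^^^^
AttributeError: 'float' object has no attribute 'round'
```

```bash
sed -i 's/s\["width"\].round(3)/round(s["width"],3)/' rel.py
python3 -m creep '[[[0.0349,0.0122,0],0],[[0.0349,0.0122,0],0],[[0.0349,0.0122,0],0],[[0.0349,0.0122,0],0],[[0.0349,0.0122,0],0],[[0.0349,0.0122,0],0],[[0.0349,0.0122,0],0],[[0.0349,0.0122,0],0],[[0.0349,0.0122,0],0],[[0.0349,0.0122,0],0],[[0.0349,0.0122,0],0],[[0.0349,0.0122,0],0],[[0.0349,0.0122,0],0],[[0.0349,0.0122,0],0],[[0.0349,0.0122,0],0],[[0.0349,0.0122,0],0],[[0.0349,0.0122,0],0],[[0.0349,0.0122,0],0],[[0.0349,0.0122,0],0],[[0.0349,0.0122,0],0]]'
python3 rel.py 458.3 144.5 110 87.7
```

```text
t: 2.68
tool_pos: [0.458, 0.146, 0.1996]
ee_rot: [0.0, 0.722, 0.692, -0.0]
force: [0.4, -0.1, 0.6]
width: 0.721
gripper_force: 0.0
pos [458.  146.  199.6] phi 87.6 turn -0.1 shift mm [-1.5  0.3 89.6] w 0.721 gf 0.0 t 2.68 F [ 0.4 -0.1  0.6]
```

```bash
python3 -m creep '[[[-0.0015,0,0.035],0],[[0,0,0.035],0],[[0,0,0.035],0],[[0,0,0.025],0],[[0,0,0.01],0],[[0,0,0],0]]'
python3 - <<'E'
from plant import *
import cv2
a=[cv2.resize(read_camera(n)["pixels"][v:v+130,u:u+190,::-1],(400,274),interpolation=cv2.INTER_CUBIC) for n,u,v in(("scene",200,60),("top",120,140))]
cv2.imwrite("pics/a1.png",cv2.hconcat(a))
E
python3 rel.py 458.3 144.5 18 87.7
```

```text
t: 3.18
tool_pos: [0.455, 0.1421, 0.0567]
ee_rot: [-0.002, 0.722, 0.692, -0.003]
force: [-0.6, 0.2, -0.0]
width: 0.723
gripper_force: 0.0
pos [458.  142.5  59.6] phi 87.7 turn -0.0 shift mm [ 2.   0.3 41.6] w 0.725 gf 0.0 t 3.28 F [ 0.4 -0.5 -0.3]
```

View pics/a1.png

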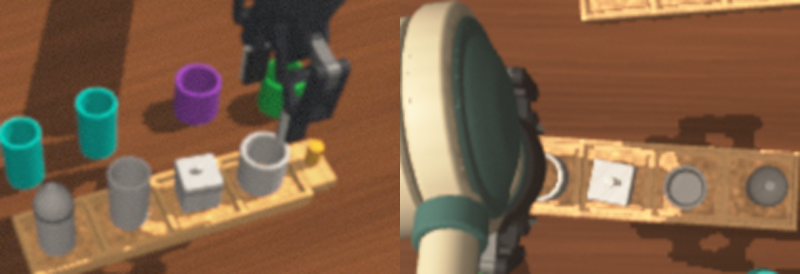

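```bash
python3 - <<'E'
from h import *
c=load("scene");E=np.linalg.inv(c["extrinsics"]);K=c["mtx"]
for n,p in dict(near=(.488,.1425,.06),nearback=(.503,.1425,.06),far=(.427,.1425,.06),ringtop=(.458,.1445,.047),centre=(.458,.1425,.06)).items():
    q=E[:3,:3]@p+E[:3,3];print(n,((K[0,0]*q[0]/-q[2]+K[0,2]-200)*400/190).round(),((K[1,1]*-q[1]/-q[2]+K[1,2]-60)*274/130).round())
from plant import *
c=read_camera("scene");np.savez("scene1.npz",**c);P=cloud(c)
v=(P[...,2]<.085)&(P[...,2]>.055)&(abs(P[...,1]-.143)<.06)&(P[...,0]>.4)&(P[...,0]<.56)
q=P[v]*1000
for lo in(55,60,65,70,75,80):
    s=q[(q[:,2]>=lo)&(q[:,2]<lo+5)]
    if len(s):print(lo,len(s),s.min(0).round(),s.max(0).round())
E
```

```text
near 281.0 166.0
nearback 289.0 180.0
far 247.0 116.0
ringtop 264.0 151.0
centre 264.0 141.0
```

```bash
python3 - <<'E'
from h import *
c=load("scene",1);P=cloud(c)*1000
v=(P[...,2]<170)&(P[...,2]>50)&(abs(P[...,1]-143)<80)&(P[...,0]>400)&(P[...,0]<560)
q=P[v]
for lo in range(50,150,8):
    s=q[(q[:,2]>=lo)&(q[:,2]<lo+8)]
    if len(s):print(lo,len(s),np.percentile(s,5,axis=0).round(),np.percentile(s,50,axis=0).round(),np.percentile(s,95,axis=0).round())
px=c["range_z"][110:135,320:350]; print(np.round(px[::6,::4],3))
E
```

```text
50 6 [442.  83.  50.] [454.  85.  50.] [456. 131.  52.]
90 2 [429. 137.  96.] [460. 140.  97.] [490. 143.  97.]
98 63 [424. 133.  99.] [427. 140. 103.] [496. 155. 106.]
106 88 [425. 133. 107.] [490. 141. 110.] [502. 154. 114.]
114 95 [424. 133. 114.] [428. 140. 118.] [502. 154. 122.]
122 85 [424. 132. 122.] [428. 139. 126.] [502. 155. 130.]
130 78 [421. 132. 130.] [426. 139. 134.] [501. 153. 137.]
138 74 [416. 130. 139.] [426. 135. 143.] [516. 149. 146.]
146 167 [403. 130. 147.] [500. 135. 150.] [520. 150. 154.]
[[0.824 0.819 0.81  0.806 0.631 0.624 0.608 0.596]
 [0.817 0.814 0.817 0.818 0.644 0.639 0.615 0.613]
 [0.806 0.808 0.805 0.805 0.657 0.649 0.653 0.807]
 [0.749 0.755 0.752 0.744 0.737 0.78  0.78  0.749]
 [0.766 0.768 0.764 0.755 0.727 0.773 0.773 0.754]]
```

The fingers sit over the ring laterally, between (247,116) and (290,138) in the left half. The cloud puts their tips at z ≈ 97 mm, though the reported TCP is 60 mm. I'll go down part way and measure again.

```bash
cat > tip.py <<'E'
from h import *; from plant import *
s=get_state();t=s["tool_pos"]*1000
c=read_camera("scene");np.savez("scenet.npz",**c);P=cloud(c)*1000
H=hsv(c);dark=(H[...,2]<95)
v=(abs(P[...,1]-t[1])<18)&(abs(P[...,0]-t[0])<60)&(P[...,2]>t[2]-25)&(P[...,2]<t[2]+140)
q=P[v];print("tcp",t.round(1))
for lo in range(10,220,6):
    s=q[(q[:,2]>=lo)&(q[:,2]<lo+6)]
    n=s[s[:,0]>t[0]+22];f=s[s[:,0]<t[0]-22]
    if len(s):print(lo,"near",len(n),n[:,:2].mean(0).round() if len(n) else"","far",len(f),f[:,:2].mean(0).round() if len(f) else "")
cv2.imwrite("pics/t%d.png"%(get_state()["t"]*100),cv2.resize(c["pixels"][20:230,160:440,::-1],(800,600),interpolation=cv2.INTER_CUBIC))
E
python3 -m creep '[[[0.002,0,0.01],0],[[0,0,0.01],0],[[0,0,0.005],0],[[0,0,0],0],[[0,0,0],0]]'; python3 tip.py; ls -t pics|head -1
```

```text
t: 3.75
tool_pos: [0.4586, 0.1446, 0.0354]
ee_rot: [0.0, 0.721, 0.693, 0.001]
force: [0.1, -0.4, -0.8]
width: 0.73
gripper_force: 0.0
tcp [458.6 144.6  35.4]
10 near 70 [489. 144.] far 23 [428. 133.]
16 near 1 [492. 155.] far 0 
22 near 0  far 0 
28 near 0  far 0 
34 near 0  far 0 
40 near 0  far 0 
46 near 0  far 1 [436. 145.]
70 near 3 [495. 140.] far 12 [427. 149.]
76 near 14 [496. 138.] far 27 [427. 146.]
82 near 34 [498. 140.] far 32 [426. 146.]
88 near 27 [499. 141.] far 36 [427. 147.]
94 near 33 [499. 140.] far 29 [427. 147.]
100 near 23 [497. 137.] far 35 [426. 146.]
106 near 14 [496. 136.] far 44 [426. 146.]
112 near 13 [499. 134.] far 25 [424. 143.]
118 near 28 [501. 134.] far 34 [418. 140.]
124 near 59 [505. 137.] far 36 [410. 140.]
130 near 37 [504. 137.] far 23 [411. 140.]
136 near 84 [491. 139.] far 29 [420. 136.]
142 near 46 [493. 135.] far 26 [415. 135.]
148 near 38 [494. 134.] far 19 [417. 135.]
154 near 38 [489. 134.] far 9 [412. 135.]
160 near 36 [497. 133.] far 8 [405. 136.]
166 near 38 [497. 136.] far 3 [401. 137.]
172 near 33 [500. 137.] far 4 [400. 137.]
t380.png
```

View pics/t380.png

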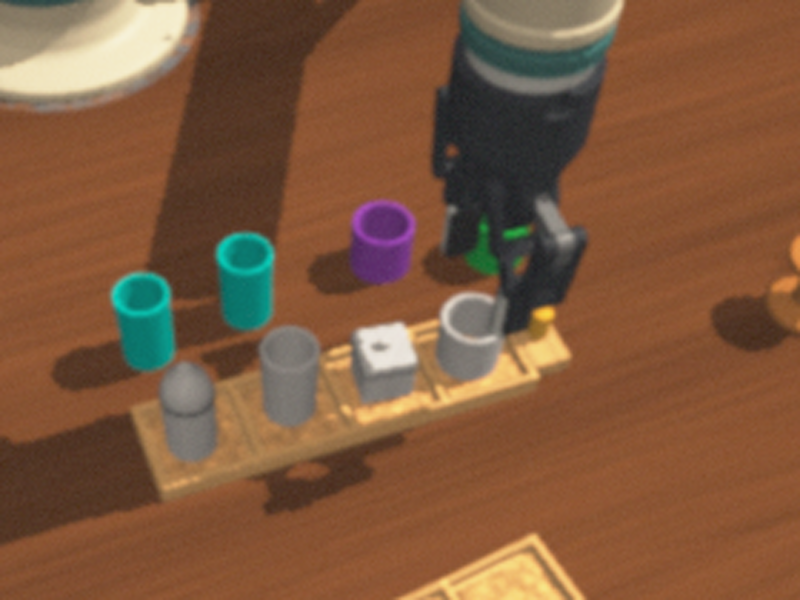

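The tips are just above the ring (478,310), with the near finger ending at (515,325), so they clear it by about 20 mm. They stand about 36 mm above the reported TCP, so I'll go by the camera and watch the force.

```bash
python3 -m creep '[[[0,0,0.01],0],[[0,0,0.01],0],[[0,0,0.005],0],[[0,0,0],0],[[0,0,0],0]]'; python3 tip.py | head -14
```

```text
t: 4.22
tool_pos: [0.4582, 0.1445, 0.01]
ee_rot: [0.0, 0.721, 0.693, 0.0]
force: [0.0, -0.8, -0.1]
width: 0.727
gripper_force: 0.0
tcp [458.2 144.5  10. ]
10 near 66 [489. 146.] far 24 [429. 133.]
16 near 6 [491. 140.] far 0 
22 near 0  far 0 
28 near 0  far 0 
34 near 0  far 0 
40 near 0  far 1 [436. 141.]
46 near 4 [493. 138.] far 14 [427. 148.]
52 near 17 [497. 139.] far 29 [426. 147.]
58 near 29 [498. 140.] far 28 [426. 147.]
64 near 30 [499. 142.] far 33 [426. 147.]
70 near 25 [497. 138.] far 27 [426. 145.]
76 near 17 [496. 137.] far 32 [427. 146.]
82 near 9 [496. 136.] far 36 [425. 144.]
```

```bash
python3 -m creep '[[[0,0,0.008],0],[[0,0,0.008],0],[[0,0,0.005],0],[[0,0,0],0],[[0,0,0],0]]'; python3 tip.py | head -8; python3 -m creep '[[[0,0,0],0],[[0,0,0],0],[[0,0,0],0],[[0,0,0],0],[[0,0,0],0],[[0,0,0],0],[[0,0,0],0],[[0,0,0],0]]' -1 40; python3 tip.py|head -8; ls -t pics|head -1
```

```text
t: 4.68
tool_pos: [0.4574, 0.1444, -0.0119]
ee_rot: [-0.0, 0.721, 0.693, -0.001]
force: [-0.0, 0.2, 0.1]
width: 0.724
gripper_force: 0.0
tcp [457.4 144.4 -11.9]
10 near 63 [489. 143.] far 23 [429. 133.]
16 near 8 [490. 141.] far 1 [430. 136.]
22 near 2 [494. 139.] far 2 [426. 142.]
28 near 12 [494. 137.] far 12 [425. 140.]
34 near 25 [498. 141.] far 24 [425. 146.]
40 near 25 [497. 141.] far 28 [426. 146.]
46 near 26 [498. 139.] far 28 [426. 147.]
t: 5.4
tool_pos: [0.4583, 0.1446, -0.0109]
ee_rot: [0.0, 0.721, 0.693, 0.0]
force: [-0.7, -0.1, 5.8]
width: 0.482
gripper_force: 40.7
tcp [458.3 144.6 -10.9]
10 near 73 [489. 144.] far 23 [428. 134.]
16 near 2 [491. 153.] far 1 [429. 129.]
22 near 6 [484. 139.] far 1 [433. 137.]
28 near 13 [486. 140.] far 3 [430. 138.]
34 near 26 [489. 142.] far 4 [434. 137.]
40 near 27 [489. 141.] far 4 [433. 137.]
46 near 17 [488. 139.] far 4 [434. 139.]
t545.png
```

```bash
python3 -m creep '[[[0,0,-0.01],0],[[0,0,-0.025],0],[[0,0,-0.03],0],[[0,0,-0.025],-4],[[0,0,0],-3.9],[[0,0,0],0]]'
python3 rel.py 650.3 -96.5 -10 95.6
```

```text
t: 5.95
tool_pos: [0.4591, 0.1447, 0.08]
ee_rot: [0.001, 0.671, 0.741, 0.001]
force: [-0.9, -0.3, -1.4]
width: 0.482
gripper_force: 40.8
pos [459.1 144.7  80. ] phi 95.7 turn 0.1 shift mm [-258.7  166.7   90. ] w 0.482 gf 40.84031168371439 t 5.95 F [-0.9 -0.3 -1.4]
```

```bash
python3 -m creep '[[[-0.0135,0.009,0],0],[[-0.0245,0.0157,0],0],[[-0.0245,0.0157,0],0],[[-0.0245,0.0157,0],0],[[-0.0245,0.0157,0],0],[[-0.0245,0.0157,0],0],[[-0.0245,0.0157,0],0],[[-0.0245,0.0157,0],0],[[-0.0245,0.0157,0],0],[[-0.0245,0.0157,0],0],[[-0.0245,0.0157,0],0],[[0,0,0],0],[[0,0,0],0]]'
python3 rel.py 650.3 -96.5 -10 95.6; python3 - <<'E'
from plant import *
from h import *
s=[]
c=read_camera("scene");P=cloud(c)*1000;H=hsv(c)
m=(P[...,2]>75)&(P[...,2]<130)&(abs(P[...,1]+96)<40)&(abs(P[...,0]-650)<45)&(H[...,2]>100)
q=P[m];print(len(q),np.percentile(q,[2,50,98],axis=0).round(1) if len(q) else "")
cv2.imwrite("pics/carry.png",cv2.resize(c["pixels"][130:340,160:440,::-1],(800,600),interpolation=cv2.INTER_CUBIC))
E
```

```text
t: 7.03
tool_pos: [0.6483, -0.0975, 0.0764]
ee_rot: [-0.001, 0.673, 0.74, -0.001]
force: [0.6, -0.3, -1.5]
width: 0.485
gripper_force: 40.8
pos [648.3 -97.5  76.4] phi 95.4 turn -0.2 shift mm [ 0.8  2.1 86.4] w 0.485 gf 40.847096191719174 t 7.03 F [ 0.6 -0.3 -1.5]
193 [[ 633.3 -117.    98.3]
 [ 659.9 -109.7  115.3]
 [ 675.9 -102.3  129.4]]
```

View pics/carry.png

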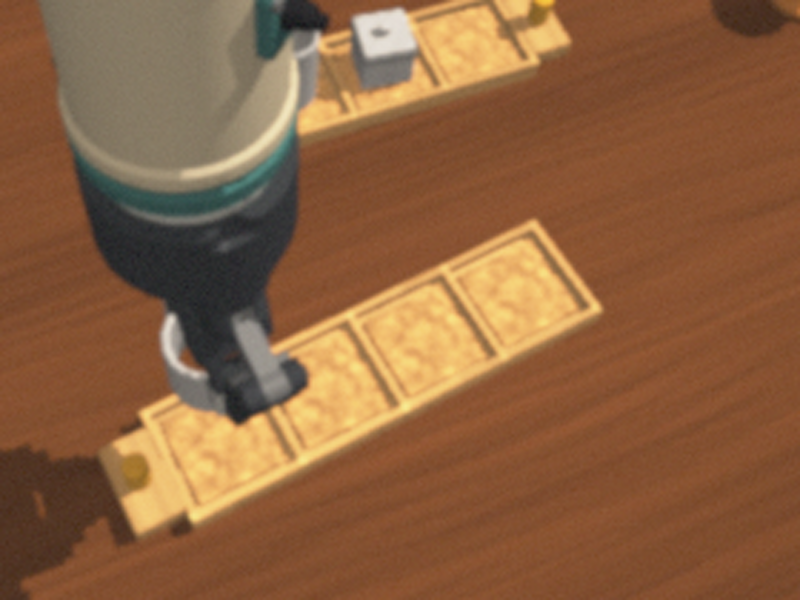

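The ring is held upright at (193,370), with its lower edge about 97 mm up, over bay 1. Now I'll lower it.

```bash
python3 -m creep '[[[0,0.001,0.02],0],[[0,0.001,0.025],0],[[0,0,0.02],0],[[0,0,0.012],0],[[0,0,0.006],0],[[0,0,0],0],[[0,0,0],0]]'
python3 rel.py 650.3 -96.5 -10 95.6
```

```text
t: 7.67
tool_pos: [0.6507, -0.0958, -0.0039]
ee_rot: [0.0, 0.671, 0.741, 0.0]
force: [-0.2, -0.3, -1.3]
width: 0.482
gripper_force: 40.9
pos [650.7 -95.8  -3.9] phi 95.7 turn 0.1 shift mm [-0.7 -0.5  6.1] w 0.482 gf 40.85338398814201 t 7.67 F [-0.2 -0.3 -1.3]
```

```bash
python3 -m creep '[[[0,0,0.003],0],[[0,0,0.003],0],[[0,0,0],0],[[0,0,0],0]]'
python3 -m creep '[[[0,0,0],0],[[0,0,0],0],[[0,0,0],0],[[0,0,0],0]]' 0.45
python3 -m creep '[[[0,0,-0.01],0],[[0,0,-0.03],0],[[0,0,-0.03],0],[[0,0,-0.03],0],[[0,0,0],0]]'
python3 rel.py 454.6 84.2 80 82
```

```text
t: 8.0
tool_pos: [0.6507, -0.0962, -0.0099]
ee_rot: [0.0, 0.671, 0.741, 0.0]
force: [0.4, 0.6, -0.2]
width: 0.483
gripper_force: 40.9
t: 8.33
tool_pos: [0.6508, -0.0963, -0.01]
ee_rot: [0.0, 0.671, 0.741, 0.0]
force: [0.0, 0.2, 0.1]
width: 0.725
gripper_force: 0.0
t: 8.75
tool_pos: [0.6553, -0.0973, 0.0975]
ee_rot: [0.006, 0.671, 0.741, 0.003]
force: [0.6, -0.0, 1.0]
width: 0.724
gripper_force: 0.0
pos [655.3 -97.3  97.5] phi 95.7 turn 13.7 shift mm [ 151.8 -224.    17.5] w 0.724 gf 0.0 t 8.75 F [ 0.6 -0.   1. ]
```

```bash
python3 -m creep '[[[0,0,0],6.8],[[0,0,0],6.9],[[0.0151,-0.0219,0],0],[[0.0151,-0.0219,0],0],[[0.0151,-0.0219,0],0],[[0.0151,-0.0219,0],0],[[0.0151,-0.0219,0],0],[[0.0151,-0.0219,0],0],[[0.0151,-0.0219,0],0],[[0.0151,-0.0219,0],0],[[0.0151,-0.0219,0],0],[[0.0151,-0.0219,0],0],[[0,0,0],0],[[0,0,0],0]]'
python3 rel.py 454.6 84.2 -13 82; python3 - <<'E'
from plant import *
from h import *
c=read_camera("top");np.savez("top2.npz",**c);P=cloud(c)*1000
m=(P[...,2]>35)&(P[...,2]<60)&(abs(P[...,1]+96)<45)&(abs(P[...,0]-650)<45)
n,l,s,_=cv2.connectedComponentsWithStats(m.astype(np.uint8))
for i in range(1,n):
    q=P[l==i]
    if len(q)>60:print(len(q),((q.min(0)+q.max(0))/2).round(1),np.ptp(q,0).round(1),np.percentile(q[:,2],[10,90]).round(1))
cv2.imwrite("pics/p2.png",cv2.resize(c["pixels"][90:270,140:380,::-1],(800,600),interpolation=cv2.INTER_CUBIC))
E
```

```text
t: 9.92
tool_pos: [0.4541, 0.0847, 0.0903]
ee_rot: [0.0, 0.754, 0.657, 0.0]
force: [1.1, 0.8, 0.9]
width: 0.729
gripper_force: 0.0
pos [454.1  84.7  90.3] phi 82.1 turn 0.1 shift mm [ -0.4   0.6 103.3] w 0.729 gf 0.0 t 9.92 F [1.1 0.8 0.9]
214 [652.  -96.7  42.5] [41.8 40.6 14.8] [38.1 48.7]
```

View pics/p2.png

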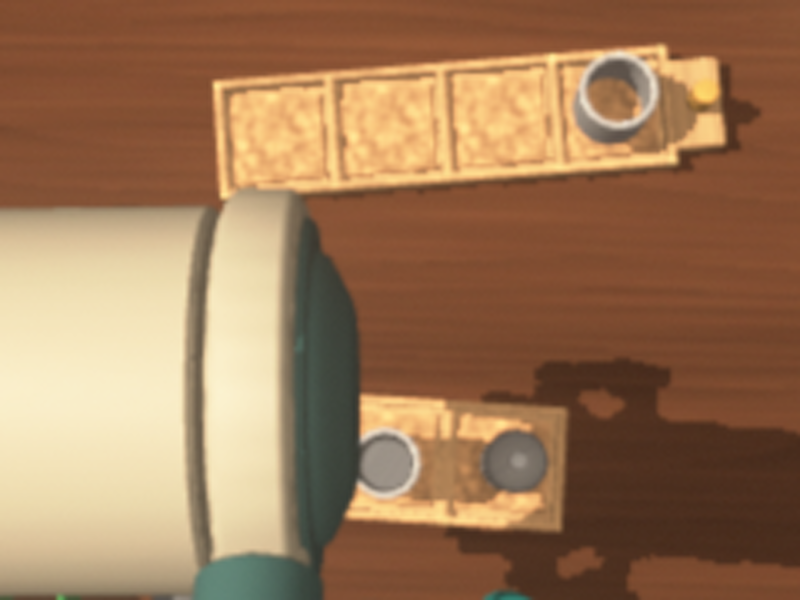

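The ring stands in bay 1 at (618,95), 2 mm from the bay's middle. Next is the pill box.

```bash
python3 -m creep '[[[0,0,0.02],0],[[0,0,0.03],0],[[0,0,0.025],0],[[0,0,0.015],0],[[0,0,0.008],0],[[0,0,0.005],0],[[0,0,0],0],[[0,0,0],0]]'; python3 tip.py|head -9; python3 -m creep '[[[0,0,0],0],[[0,0,0],0],[[0,0,0],0],[[0,0,0],0],[[0,0,0],0],[[0,0,0],0],[[0,0,0],0],[[0,0,0],0]]' -1 40
```

```text
t: 10.63
tool_pos: [0.4561, 0.0837, -0.0128]
ee_rot: [0.001, 0.755, 0.656, 0.001]
force: [0.4, -0.4, -0.5]
width: 0.72
gripper_force: 0.0
tcp [456.1  83.7 -12.8]
10 near 56 [488.  84.] far 18 [425.  71.]
16 near 5 [488.  75.] far 0 
22 near 2 [491.  73.] far 1 [423.  80.]
28 near 9 [492.  73.] far 16 [423.  85.]
34 near 27 [495.  77.] far 17 [424.  85.]
40 near 28 [496.  77.] far 14 [424.  85.]
46 near 18 [495.  74.] far 17 [424.  85.]
52 near 11 [490.  72.] far 15 [423.  83.]
t: 11.35
tool_pos: [0.4557, 0.084, -0.0124]
ee_rot: [0.001, 0.755, 0.656, 0.001]
force: [-1.1, -0.1, 6.5]
width: 0.389
gripper_force: 41.1
```

```bash
python3 -m creep '[[[0,0,-0.01],0],[[0,0,-0.025],0],[[0,0,-0.03],0],[[0,0,-0.027],-6.8],[[0,0,0],-6.8],[[0,0,0],0],[[0,0,0],0]]'
python3 rel.py 644.2 -34.8 -11 95.6
```

```text
t: 11.93
tool_pos: [0.4543, 0.084, 0.0786]
ee_rot: [-0.0, 0.673, 0.74, -0.0]
force: [-0.2, 0.2, -0.2]
width: 0.39
gripper_force: 40.3
pos [454.3  84.   78.6] phi 95.4 turn -0.2 shift mm [-136.8  177.4   89.6] w 0.39 gf 40.331870913505554 t 11.93 F [-0.2  0.2 -0.2]
```

```bash
python3 -m creep '[[[-0.0068,0.0094,0],0],[[-0.013,0.0168,0],0],[[-0.013,0.0168,0],0],[[-0.013,0.0168,0],0],[[-0.013,0.0168,0],0],[[-0.013,0.0168,0],0],[[-0.013,0.0168,0],0],[[-0.013,0.0168,0],0],[[-0.013,0.0168,0],0],[[-0.013,0.0168,0],0],[[-0.013,0.0168,0],0],[[0,0,0],0],[[0,0,0],0],[[0,0,0],0]]'
python3 rel.py 644.2 -34.8 -11 95.6; python3 - <<'E'
from plant import *
from h import *
c=read_camera("scene");P=cloud(c)*1000;H=hsv(c)
m=(P[...,2]>75)&(P[...,2]<150)&(abs(P[...,1]+35)<40)&(abs(P[...,0]-644)<45)&(H[...,2]>100)
q=P[m];print(len(q),np.percentile(q,[2,50,98],axis=0).round(1) if len(q) else "")
cv2.imwrite("pics/carry2.png",cv2.resize(c["pixels"][130:340,160:440,::-1],(800,600),interpolation=cv2.INTER_CUBIC))
E
```

```text
t: 13.1
tool_pos: [0.6435, -0.035, 0.077]
ee_rot: [-0.002, 0.673, 0.74, -0.001]
force: [0.3, 0.1, -1.0]
width: 0.39
gripper_force: 40.2
pos [643.5 -35.   77. ] phi 95.5 turn -0.1 shift mm [ 0.2  0.7 88. ] w 0.39 gf 40.24471879005432 t 13.1 F [ 0.3  0.1 -1. ]
460 [[622.  -51.6 102.6]
 [647.1 -46.1 131.7]
 [667.3 -37.6 143.5]]
```

View pics/carry2.png

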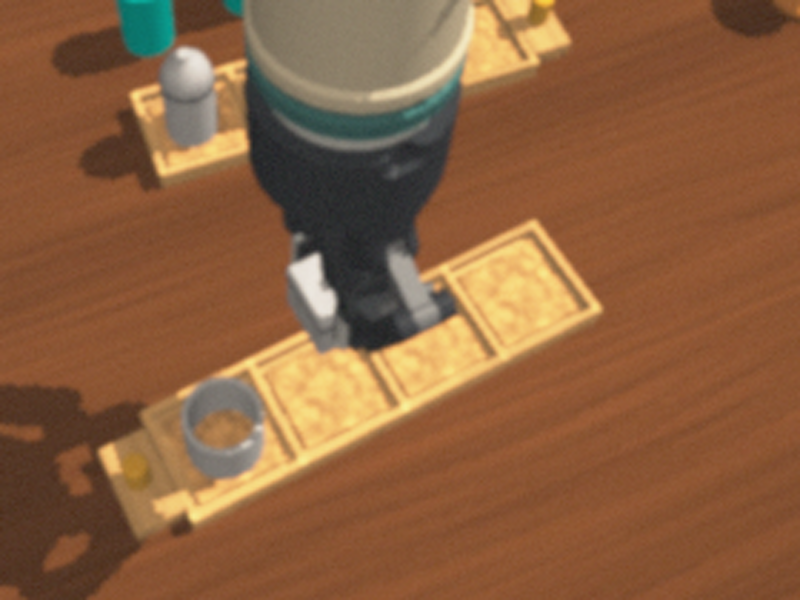

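The pill box hangs level at (315,305) over bay 2, and the ring stands in bay 1 at (225,427). Now I'll lower it.

```bash
python3 -m creep '[[[0,0,0.02],0],[[0,0,0.025],0],[[0,0,0.02],0],[[0,0,0.012],0],[[0,0,0.006],0],[[0,0,0],0],[[0,0,0],0]]'
python3 rel.py 644.2 -34.8 -11 95.6
```

```text
t: 13.73
tool_pos: [0.6451, -0.0348, -0.0038]
ee_rot: [0.0, 0.672, 0.741, 0.0]
force: [0.4, 0.0, 0.5]
width: 0.388
gripper_force: 40.3
pos [645.1 -34.8  -3.8] phi 95.6 turn -0.0 shift mm [ 0.1 -0.9  7.2] w 0.388 gf 40.297327637672424 t 13.73 F [0.4 0.  0.5]
```

```bash
python3 -m creep '[[[0,0,0.004],0],[[0,0,0.003],0],[[0,0,0],0],[[0,0,0],0]]'
python3 -m creep '[[[0,0,0],0],[[0,0,0],0],[[0,0,0],0],[[0,0,0],0]]' 0.45
python3 -m creep '[[[0,0,-0.01],0],[[0,0,-0.03],0],[[0,0,-0.03],0],[[0,0,-0.04],0],[[0,0,0],4],[[0,0,0],3.9],[[0,0,0],0]]'
python3 rel.py 451.6 22.4 80 87.7
```

```text
t: 14.07
tool_pos: [0.6448, -0.035, -0.011]
ee_rot: [0.0, 0.672, 0.741, 0.0]
force: [0.0, -0.6, -1.7]
width: 0.387
gripper_force: 40.3
t: 14.4
tool_pos: [0.6449, -0.035, -0.011]
ee_rot: [0.0, 0.672, 0.741, 0.0]
force: [0.6, 0.3, 0.4]
width: 0.726
gripper_force: 0.0
t: 14.98
tool_pos: [0.6454, -0.0351, 0.1008]
ee_rot: [0.001, 0.722, 0.692, 0.001]
force: [-0.2, -0.1, -0.6]
width: 0.726
gripper_force: 0.0
pos [645.4 -35.1 100.8] phi 87.6 turn -0.1 shift mm [  49.6 -195.9   20.8] w 0.726 gf 0.0 t 14.98 F [-0.2 -0.1 -0.6]
```

```bash
python3 -m creep '[[[0.005,-0.0195,0],0],[[0.005,-0.0195,0],0],[[0.005,-0.0195,0],0],[[0.005,-0.0195,0],0],[[0.005,-0.0195,0],0],[[0.005,-0.0195,0],0],[[0.005,-0.0195,0],0],[[0.005,-0.0195,0],0],[[0.005,-0.0195,0],0],[[0.005,-0.0195,0],0],[[0,0,0],0],[[0,0,0],0],[[0,0,0],0]]'
python3 rel.py 451.6 22.4 0 87.7; python3 - <<'E'
from plant import *
from h import *
c=read_camera("top");P=cloud(c)*1000
m=(P[...,2]>35)&(P[...,2]<60)&(abs(P[...,1]+35)<32)&(abs(P[...,0]-644)<45)
n,l,s,_=cv2.connectedComponentsWithStats(m.astype(np.uint8))
for i in range(1,n):
    q=P[l==i]
    if len(q)>60:print(len(q),((q.min(0)+q.max(0))/2).round(1),np.ptp(q,0).round(1),np.percentile(q[:,2],[10,90]).round(1))
c=read_camera("scene");P=cloud(c)*1000;t=get_state()["tool_pos"]*1000
m=(abs(P[...,0]-t[0])<50)&(abs(P[...,1]-t[1])<50);q=P[m]-t
for lo in range(30,150,8):
    a=q[(q[:,2]>=lo)&(q[:,2]<lo+8)]
    if len(a):print(lo,len(a),"mid",(abs(a[:,0])<18).sum(),"x",a[:,0].min().round(),a[:,0].max().round(),"y",a[:,1].min().round(),a[:,1].max().round())
E
```

```text
t: 16.07
tool_pos: [0.4532, 0.0227, 0.0991]
ee_rot: [0.001, 0.721, 0.693, 0.001]
force: [0.7, -0.2, -0.9]
width: 0.725
gripper_force: 0.0
pos [453.2  22.7  99.1] phi 87.7 turn 0.0 shift mm [-0.4 -1.6 99.1] w 0.725 gf 0.0 t 16.07 F [ 0.7 -0.2 -0.9]
379 [645.9 -35.5  43.6] [36.2 34.8 16.8] [41.5 45.6]
30 4 mid 0 x -33.0 37.0 y -4.0 9.0
38 50 mid 0 x -34.0 43.0 y -10.0 11.0
46 88 mid 0 x -40.0 45.0 y -11.0 11.0
54 85 mid 0 x -38.0 45.0 y -11.0 6.0
62 66 mid 0 x -37.0 45.0 y -11.0 8.0
70 47 mid 0 x -38.0 38.0 y -11.0 2.0
78 40 mid 0 x -40.0 44.0 y -13.0 0.0
86 41 mid 0 x -37.0 43.0 y -12.0 -2.0
94 39 mid 0 x -27.0 40.0 y -16.0 -6.0
102 101 mid 0 x -34.0 36.0 y -17.0 1.0
110 87 mid 13 x -30.0 32.0 y -17.0 19.0
118 79 mid 23 x -18.0 33.0 y -18.0 18.0
126 123 mid 41 x -21.0 48.0 y -18.0 21.0
134 151 mid 64 x -9.0 50.0 y -18.0 21.0
142 166 mid 6 x 10.0 50.0 y -11.0 11.0
```

The pill box stands in bay 2. The palm starts about 73 mm above the tips, so there is room. Next is the beaker.

```bash
python3 -m creep '[[[0,-0.001,0.02],0],[[0,0,0.03],0],[[0,0,0.025],0],[[0,0,0.015],0],[[0,0,0.008],0],[[0,0,0.005],0],[[0,0,0],0],[[0,0,0],0]]'; python3 tip.py|head -8; python3 -m creep '[[[0,0,0],0],[[0,0,0],0],[[0,0,0],0],[[0,0,0],0],[[0,0,0],0],[[0,0,0],0],[[0,0,0],0],[[0,0,0],0]]' -1 40
```

```text
t: 16.83
tool_pos: [0.4519, 0.0228, -0.0039]
ee_rot: [0.0, 0.721, 0.692, 0.0]
force: [-0.2, 1.1, -0.3]
width: 0.723
gripper_force: 0.0
tcp [451.9  22.8  -3.9]
10 near 85 [483.  23.] far 19 [423.  11.]
16 near 3 [486.  27.] far 0 
22 near 0  far 0 
28 near 0  far 0 
34 near 6 [488.  15.] far 1 [420.  16.]
40 near 18 [491.  18.] far 7 [419.  16.]
46 near 26 [492.  19.] far 9 [420.  19.]
t: 17.55
tool_pos: [0.4515, 0.023, -0.0034]
ee_rot: [0.001, 0.721, 0.693, 0.001]
force: [-1.1, 0.2, 5.5]
width: 0.397
gripper_force: 39.5
```

```bash
python3 -m creep '[[[0,0,-0.01],0],[[0,0,-0.025],0],[[0,0,-0.03],0],[[0,0,-0.027],-4],[[0,0,0],-3.9],[[0,0,0],0],[[0,0,0],0]]'
python3 rel.py 638.2 27 -3 95.6
```

```text
t: 18.13
tool_pos: [0.4503, 0.0231, 0.0876]
ee_rot: [-0.0, 0.673, 0.74, -0.0]
force: [-0.9, -0.3, -0.9]
width: 0.4
gripper_force: 40.2
pos [450.3  23.1  87.6] phi 95.5 turn -0.1 shift mm [-14.4 187.3  90.6] w 0.4 gf 40.17785122081477 t 18.13 F [-0.9 -0.3 -0.9]
```

```bash
python3 -m creep '[[[-0.0008,0.0086,0],0],[[-0.0013,0.0178,0],0],[[-0.0013,0.0178,0],0],[[-0.0013,0.0178,0],0],[[-0.0013,0.0178,0],0],[[-0.0013,0.0178,0],0],[[-0.0013,0.0178,0],0],[[-0.0013,0.0178,0],0],[[-0.0013,0.0178,0],0],[[-0.0013,0.0178,0],0],[[-0.0013,0.0178,0],0],[[0,0,0],0],[[0,0,0],0],[[0,0,0],0]]'
python3 rel.py 638.2 27 -3 95.6; python3 - <<'E'
from plant import *
from h import *
c=read_camera("scene");P=cloud(c)*1000;H=hsv(c)
m=(P[...,2]>75)&(P[...,2]<160)&(abs(P[...,1]-27)<40)&(abs(P[...,0]-638)<45)&(H[...,2]>100)
q=P[m];print(len(q),np.percentile(q,[2,50,98],axis=0).round(1) if len(q) else "")
cv2.imwrite("pics/carry3.png",cv2.resize(c["pixels"][130:340,160:440,::-1],(800,600),interpolation=cv2.INTER_CUBIC))
E
```

```text
t: 19.3
tool_pos: [0.6366, 0.0274, 0.0861]
ee_rot: [-0.001, 0.672, 0.74, -0.001]
force: [0.4, 0.8, -1.7]
width: 0.401
gripper_force: 40.2
pos [636.6  27.4  86.1] phi 95.5 turn -0.1 shift mm [-0.6  1.6 89.1] w 0.401 gf 40.17458882557548 t 19.3 F [ 0.4  0.8 -1.7]
682 [[616.1  10.5 102.8]
 [640.   18.  135.7]
 [661.1  36.5 156.4]]
```

View pics/carry3.png

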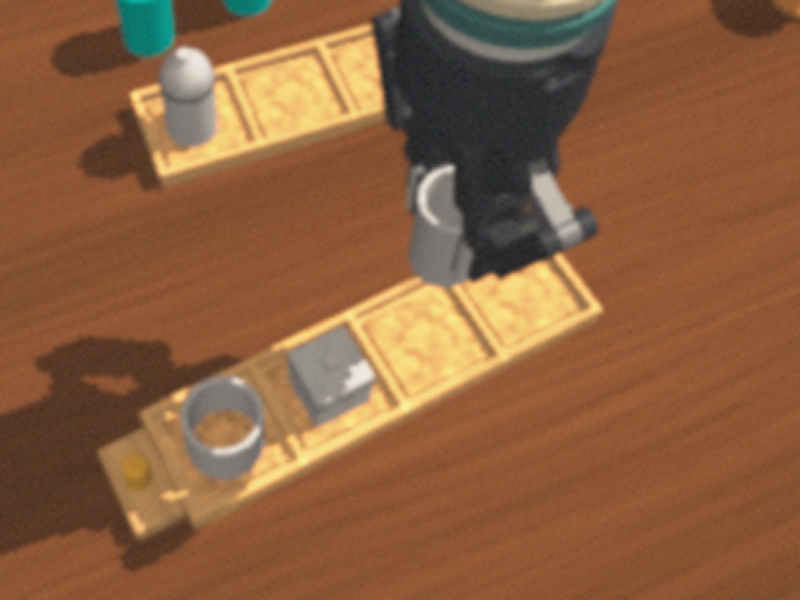

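The beaker is held upright at (440,225) over bay 3. The ring (225,427) and pill box (330,375) stand well in their bays. Now I'll lower the beaker.

```bash
python3 -m creep '[[[0,0.001,0.02],0],[[0,0,0.025],0],[[0,0,0.02],0],[[0,0,0.012],0],[[0,0,0.006],0],[[0,0,0.004],0],[[0,0,0],0],[[0,0,0],0]]'
python3 rel.py 638.2 27 -3 95.6
```

```text
t: 20.02
tool_pos: [0.6397, 0.0274, 0.0016]
ee_rot: [0.001, 0.672, 0.741, 0.0]
force: [-0.0, -0.3, -0.3]
width: 0.402
gripper_force: 40.2
pos [639.7  27.4   1.6] phi 95.5 turn -0.1 shift mm [-0.2 -1.5  4.6] w 0.402 gf 40.186193982599434 t 20.02 F [-0.  -0.3 -0.3]
```

```bash
python3 -m creep '[[[0,0,0.003],0],[[0,0,0.0015],0],[[0,0,0],0],[[0,0,0],0]]'
python3 -m creep '[[[0,0,0],0],[[0,0,0],0],[[0,0,0],0],[[0,0,0],0]]' 0.45
python3 -m creep '[[[0,0,-0.01],0],[[0,0,-0.03],0],[[0,0,-0.03],0],[[0,0,-0.04],0],[[0,0,0],4],[[0,0,0],3.9],[[0,0,0],0]]'
python3 rel.py 455 -43.6 80 87.7
```

```text
t: 20.35
tool_pos: [0.6395, 0.0274, -0.0033]
ee_rot: [0.001, 0.672, 0.741, 0.0]
force: [0.3, 0.7, -0.2]
width: 0.401
gripper_force: 40.2
t: 20.68
tool_pos: [0.639, 0.0274, -0.0037]
ee_rot: [0.0, 0.672, 0.741, 0.0]
force: [0.5, -0.7, 0.3]
width: 0.724
gripper_force: 0.0
t: 21.27
tool_pos: [0.6396, 0.0274, 0.1082]
ee_rot: [0.001, 0.722, 0.692, 0.001]
force: [-1.1, 0.5, -0.2]
width: 0.725
gripper_force: 0.0
pos [639.6  27.4 108.2] phi 87.6 turn -0.1 shift mm [ -78.3 -181.6   28.2] w 0.725 gf 0.0 t 21.27 F [-1.1  0.5 -0.2]
```

```bash
python3 -m creep '[[[-0.0078,-0.0181,0],0],[[-0.0078,-0.0181,0],0],[[-0.0078,-0.0181,0],0],[[-0.0078,-0.0181,0],0],[[-0.0078,-0.0181,0],0],[[-0.0078,-0.0181,0],0],[[-0.0078,-0.0181,0],0],[[-0.0078,-0.0181,0],0],[[-0.0078,-0.0181,0],0],[[-0.0078,-0.0181,0],0],[[0,0,0],0],[[0,0,0],0],[[0,0,0],0]]'
python3 rel.py 455 -43.6 0 87.7; python3 - <<'E'
from plant import *
from h import *
c=read_camera("top");P=cloud(c)*1000
m=(P[...,2]>35)&(P[...,2]<80)&(abs(P[...,1]-27)<32)&(abs(P[...,0]-638)<45)
n,l,s,_=cv2.connectedComponentsWithStats(m.astype(np.uint8))
for i in range(1,n):
    q=P[l==i]
    if len(q)>60:print(len(q),((q.min(0)+q.max(0))/2).round(1),np.ptp(q,0).round(1),np.percentile(q[:,2],[10,90]).round(1))
E
```

```text
t: 22.35
tool_pos: [0.456, -0.0431, 0.1065]
ee_rot: [0.001, 0.721, 0.693, 0.001]
force: [0.1, 0.4, -0.1]
width: 0.725
gripper_force: 0.0
pos [456.  -43.1 106.5] phi 87.7 turn -0.0 shift mm [ -0.5  -1.  106.5] w 0.725 gf 0.0 t 22.35 F [ 0.1  0.4 -0.1]
267 [639.5  25.6  52.2] [35.3 34.6 34.3] [40.  66.5]
```

The beaker is in bay 3. Last is the caster.

```bash
python3 -m creep '[[[0,-0.001,0.02],0],[[0,0,0.03],0],[[0,0,0.03],0],[[0,0,0.02],0],[[0,0,0.008],0],[[0,0,0.005],0],[[0,0,0],0],[[0,0,0],0]]'; python3 tip.py|head -8; python3 -m creep '[[[0,0,0],0],[[0,0,0],0],[[0,0,0],0],[[0,0,0],0],[[0,0,0],0],[[0,0,0],0],[[0,0,0],0],[[0,0,0],0]]' -1 40
python3 -m creep '[[[0,0,-0.01],0],[[0,0,-0.025],0],[[0,0,-0.03],0],[[0,0,-0.027],-4],[[0,0,0],-3.9],[[0,0,0],0],[[0,0,0],0]]'
python3 rel.py 632.1 88.7 -5 95.6
```

```text
t: 23.07
tool_pos: [0.4552, -0.0432, -0.0062]
ee_rot: [0.001, 0.721, 0.693, 0.0]
force: [-0.2, 1.2, -0.2]
width: 0.728
gripper_force: 0.0
tcp [455.2 -43.2  -6.2]
10 near 61 [483. -45.] far 17 [421. -56.]
16 near 3 [484. -32.] far 0 
22 near 0  far 0 
28 near 1 [491. -49.] far 0 
34 near 12 [494. -44.] far 1 [424. -51.]
40 near 22 [496. -45.] far 6 [422. -50.]
46 near 24 [498. -44.] far 6 [423. -49.]
t: 23.78
tool_pos: [0.4546, -0.0432, -0.0058]
ee_rot: [0.001, 0.721, 0.692, 0.0]
force: [-0.8, 0.1, 6.4]
width: 0.361
gripper_force: 39.5
t: 24.37
tool_pos: [0.4534, -0.0429, 0.0852]
ee_rot: [-0.0, 0.673, 0.74, -0.0]
force: [0.3, -0.5, -1.6]
width: 0.362
gripper_force: 39.9
pos [453.4 -42.9  85.2] phi 95.5 turn -0.1 shift mm [113.6 190.7  90.2] w 0.362 gf 39.90197830600664 t 24.37 F [ 0.3 -0.5 -1.6]
```

```bash
python3 -m creep '[[[0.0056,0.009,0],0],[[0.0108,0.0181,0],0],[[0.0108,0.0181,0],0],[[0.0108,0.0181,0],0],[[0.0108,0.0181,0],0],[[0.0108,0.0181,0],0],[[0.0108,0.0181,0],0],[[0.0108,0.0181,0],0],[[0.0108,0.0181,0],0],[[0.0108,0.0181,0],0],[[0.0108,0.0181,0],0],[[0,0,0],0],[[0,0,0],0],[[0,0,0],0]]'
python3 rel.py 632.1 88.7 -5 95.6; python3 - <<'E'
from plant import *
from h import *
c=read_camera("scene")
cv2.imwrite("pics/carry4.png",cv2.resize(c["pixels"][130:340,160:440,::-1],(800,600),interpolation=cv2.INTER_CUBIC))
E
```

```text
t: 25.53
tool_pos: [0.6308, 0.0886, 0.0836]
ee_rot: [-0.001, 0.672, 0.74, -0.001]
force: [-0.1, -0.9, -1.8]
width: 0.362
gripper_force: 40.0
pos [630.8  88.6  83.6] phi 95.5 turn -0.1 shift mm [-0.   1.3 88.6] w 0.362 gf 39.99965571798384 t 25.53 F [-0.1 -0.9 -1.8]
```

View pics/carry4.png

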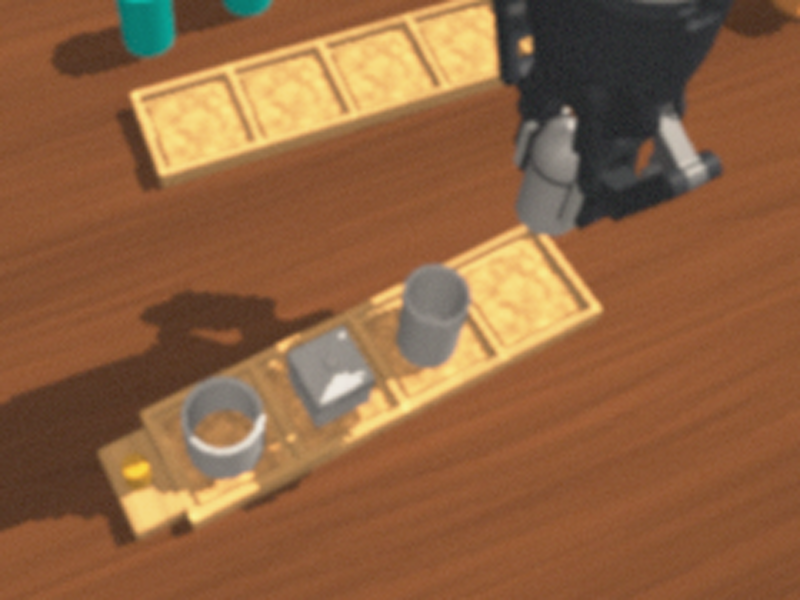

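The caster is held upright at (553,180) over bay 4. The other three stand in bays 1–3 at (225,427), (330,375) and (433,315).

```bash
python3 -m creep '[[[0,0,0.02],0],[[0,0,0.025],0],[[0,0,0.02],0],[[0,0,0.012],0],[[0,0,0.006],0],[[0,0,0.003],0],[[0,0,0],0],[[0,0,0],0]]'
python3 rel.py 632.1 88.7 -5 95.6
```

```text
t: 26.25
tool_pos: [0.6326, 0.0882, 0.0]
ee_rot: [0.001, 0.672, 0.74, 0.0]
force: [1.1, -0.5, -1.6]
width: 0.358
gripper_force: 40.0
pos [632.6  88.2   0. ] phi 95.5 turn -0.1 shift mm [ 0.6 -0.4  5. ] w 0.358 gf 40.043872352689505 t 26.25 F [ 1.1 -0.5 -1.6]
```

```bash
python3 -m creep '[[[0,0,0.003],0],[[0,0,0.002],0],[[0,0,0],0],[[0,0,0],0]]'
python3 -m creep '[[[0,0,0],0],[[0,0,0],0],[[0,0,0],0],[[0,0,0],0]]' 0.45
python3 -m creep '[[[0,0,-0.01],0],[[0,0,-0.03],0],[[0,0,-0.03],0],[[0,0,-0.04],0],[[0.01,-0.03,-0.01],0],[[0.01,-0.035,0],0],[[0.01,-0.035,0],0],[[0.01,-0.035,0],0],[[0.01,-0.03,0],0],[[0,0,0],0],[[0,0,0],0],[[0,0,0],0]]'
python3 - <<'E'
from plant import *
from h import *
for n in("top","scene"):
    c=read_camera(n);P=cloud(c)*1000
    for x,y in((650.3,-96.5),(644.2,-34.8),(638.2,27),(632.1,88.7)):
        m=(P[...,2]>30)&(P[...,2]<90)&(abs(P[...,1]-y)<30)&(abs(P[...,0]-x)<34);q=P[m]
        if len(q):print(n,len(q),((q.min(0)+q.max(0))/2-[x,y,0])[:2].round(1),np.ptp(q,0).round(1),q[:,2].max().round(1))
    if n=="scene":cv2.imwrite("pics/end.png",cv2.resize(c["pixels"][130:340,160:440,::-1],(800,600),interpolation=cv2.INTER_CUBIC))
E
```

```text
t: 26.58
tool_pos: [0.6321, 0.0884, -0.0056]
ee_rot: [0.0, 0.672, 0.741, 0.0]
force: [0.8, -0.5, -0.9]
width: 0.361
gripper_force: 40.0
t: 26.92
tool_pos: [0.6323, 0.0884, -0.0056]
ee_rot: [0.0, 0.672, 0.741, 0.0]
force: [-0.8, 0.8, 0.4]
width: 0.728
gripper_force: 0.0
t: 27.92
tool_pos: [0.4644, 0.1223, 0.1153]
ee_rot: [0.001, 0.672, 0.741, 0.001]
force: [0.8, -0.3, -0.9]
width: 0.73
gripper_force: 0.0
top 255 [ 1.5 -0. ] [41.4 40.7 21.6] 51.6
top 391 [ 1.5 -0.6] [37.  34.8 21.1] 51.4
top 290 [ 1.4 -1.5] [35.2 34.6 37.6] 68.3
top 339 [-0.5 -2.1] [30.3 31.9 52.1] 83.0
scene 410 [0.4 1.3] [41.9 41.2 19.9] 50.0
scene 580 [0.6 1.6] [36.6 37.2 20.7] 50.7
scene 565 [1.  0.8] [35.2 34.9 38.4] 68.4
scene 532 [ 1.1 -1.6] [30.5 29.2 52.6] 82.8
```

View pics/end.png

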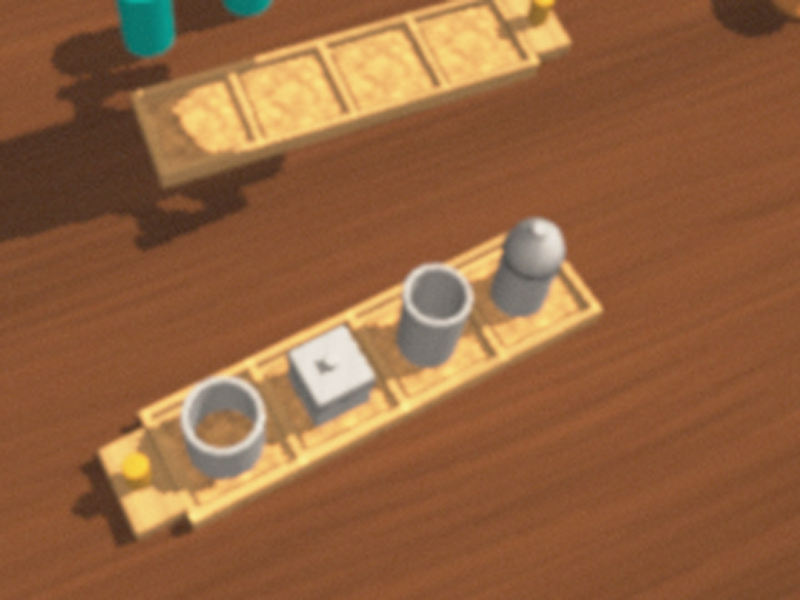

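All four stand upright in bays 1–4, at (225,427), (330,370), (433,315) and (528,265), each within about 2 mm of its bay's middle. The arm is clear.

```bash
python3 -c "
from plant import *
print(job_done())"
```

```text
the job is handed in; nothing more can be done
None
```

The job is handed in: napkin ring, pill box, beaker and caster stand upright and released in bays 1–4 of the finished rack, each about 2 mm from its bay's middle, after 28 s of robot time; the hand-in gave no verdict.

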